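# Let a turned blank down the runway, check it, and bed it in the cradle

## Task

Push the knob beside the wooden runway all the way down so that the gate drops and the turned wooden blank rolls off by itself; meanwhile take the sliding buffer in the lane by its upright grip and catch the blank on its sprung pad softly: run ahead of the blank at nearly its speed and slow it down gradually, so that the pad is never pressed in by more than half of its travel. Keep the blank standing still between the two pairs of pegs for two seconds, then ease it on down with the buffer until it lies in the cradle, without pushing it past. Draw the buffer on so that its pad is clear of the blank and let go; do not touch the blank itself, and leave everything else on the bench where it is.

Things in the scene. Friction and masses are not known exactly. Their poses are not given: they have to be found in the camera images.
- lane (a point): Frame of the lane: a wooden chute deck (904 x 142 mm) on feet. Origin in the lane's middle line on its running surface; -y points downhill along the lane, x across it, z up off it; all lane places below are in this frame. The surface falls 0.0235 rad + joint tilt towards -y. Inner wall faces at x = -59 and 59 mm; walls 12 mm thick, 40 mm high.
- tilt (a joint): How the deck was levelled today, rad: its fall is 0.0235 + this (0 to 0.0095). Stiff, does not move in use. A steeper deck makes a faster blank.
- roller: The turned wooden blank: solid cylinder, diameter 70, length 110 mm, nominal 0.32 kg (0.27 to 0.38). Origin at its centre; x is its axis, across the lane; y, z turn as it rolls. Starts at rest against the gate at lane y = 360 mm. Freed, it gains 0.06 to 0.12 m/s2 and leaves the guard after 2.1 to 3.1 s at 0.18 to 0.27 m/s.
- gate (a joint): Travel of the push knob and gate, m: 0 = gate up, blank held; 0.036 = fully down, gate below the lane. No spring: it stays where it is left; friction 2.5 N plus 8 N per m/s.
- knob_top (a point): Middle of the flat top of the push knob: dark turned wood, 32 mm across, on a steel rod outside the side wall away from the robot (lane x = 93, y = -30 mm). 84 mm above the running surface when up, 48 mm when down. Pressed from above.
- buffer (a joint): Place of the buffer along the lane, m: 0 = its grip's middle at lane y = -100 mm, growing downhill to 0.315 (y = -415 mm). The buffer is a captive wooden shoe (104 x 44 mm, 0.3 kg) sliding in the lane, friction 2 N plus 3 N per m/s; it stays where it is left. Starts between 0.03 and 0.09.
- grip (a point): Point to take the buffer: in the middle of its upright post, 24 mm wide across the lane (x) and 28 mm along it, 72 mm above the running surface; the post's top is 94 mm above the running surface. Fingertips above 50 mm over the running surface clear the walls and pegs. Pinch across the lane.
- pad (a joint): How far the buffer's sprung pad is pressed in, m: 0 = out, 0.026 = bottomed. Spring 25 N/m, damping 1 N s/m, pad 0.04 kg. More than half (over 0.014) while the blank is on the lane counts as a knock; a buffer standing still when the blank arrives is pressed in farther than that.
- pad_face (a point): Middle of the pad's uphill face (cork plate 84 mm wide, 40 mm high, 8 mm thick), 36 mm above the running surface, 60 mm uphill of the buffer's grip when the pad is out. The blank touches it when its centre is 35 mm uphill of this point.
- guard_edge (a point): Lower edge of the guard of thin lengthwise laths over the upper half of the lane, at the running surface (lane y = 19 mm). Above it (y over 19 mm) the lane cannot be entered; the guard's top is 90 mm above the running surface. From here down to the end board (y = -445 mm) the lane is open from above.
- pegs_mid (a point): Middle of the lane, at the running surface, between the two pairs of pegs (lane y = -160 mm). The pegs, 12 mm thick and 10 mm high, stand on both wall tops at y = -90 and y = -230 mm, 70 mm uphill and downhill of this point. The blank is between them when its centre is.
- cradle (a point): Centre of the cradle at the running surface (lane y = -290 mm): a 30 mm gap across the lane. The blank lying in it has its centre straight above, about 31 mm higher (it sinks 3.4 mm), and stays by itself. The buffer slides over the gap; at joint 0.285 its pad just touches the bedded blank.
There are look-alikes about, which are no part of the job. Leave any green look-alike of the roller alone.

How it is judged:
By the outcome, as a careful person would: the job done as asked, in the order asked, and still so for the second after the job is handed in, with the robot touching nothing.
It also fails if it takes over 46 s, if anything falls off the work surface, if the arm or the gripper's body presses on something with over 40 N, if the wrist force passes 120 N, or if a joint passes its speed limit or range.

## Robot

A 6-joint arm with a two-finger parallel gripper is mounted at the origin on the work surface. World frame = base frame: x ahead of the robot, y to its left, z up, the work surface at z = 0. Lengths are in m, angles in rad, forces in N, time in s.
With the tool pointing down it reaches from about 0.3 to 0.85 m from the base axis. Payload 5.4 kg.
Tool frame: the origin (TCP) lies midway between the tips of the shut fingers; the grasp point (between the pads) lies 19 mm behind it; z points along the fingers, y is the direction in which the jaws open and shut (so a half turn about z gives the same grasp; the last joint's range is limited). The gripper opens to 85 mm and grips with 20 to 120 N. Pads are 22 mm wide; open, the fingers measure 114 mm over their backs; the gripper's body (76 mm by 85 mm) begins 54 mm behind the grasp point. The pads swing forward as they close: fully open they stand 13 mm farther back than shut.
Start: joints at [1.064, 0.158, 1.597, -0, 1.386, -0.21], TCP at [0.168, 0.55, 0.231] pointing down, gripper open.
Joint ranges: [-2.91, 2.91], [-0.94, 2.29], [0.18, 2.7], [-1.29, 4.43], [0.17, 2.64], [-3, 3]. Speed limits (rad/s): [2.57, 2.57, 3.14, 3.14, 3.14, 3.14].

## Interface

Orientations are given as a unit quaternion [w, x, y, z].
In Python, from bench import monitor, grab_frame, bot, spotter gives the robot as it stands.
- The arm moves only by the tool drive_tool, never from a script. Its arguments are lists of equal length, an entry for each row: "gripper": the gripper command: -1 is shut, 1 is fully open, values between are in proportion; "slide": the shift along the tool's x, y, z in m, a list of three; "roll": the turn about the tool's z in degrees. In form: {"gripper": [gripper, ...], "slide": [[x, y, z], ...], "roll": [roll, ...]}. A call has 1 to 10 rows; each row shifts and turns the commanded pose from where the row before left it, along the tool's axes as they then stand; what a row does not reach is not made up. A row lasts 1/8 s, in which the tool goes at most 62.5 mm and 10.7 degrees, less where a joint would pass 70% of its speed; a pose out of reach is approached as far as the arm can. A call is refused whole if a number of a shift passes 0.0625 or a number of a turn 10.7, either way. A call with a gripper value outside its range is refused whole. The fingers move at their own pace and stop on an object; "squeeze" is the grip in N (left out, the last holds). Time passes only in rows, so rows that do not move let the fingers close. It gives the time, the measured TCP pose, the force and the opening at its end, in the units of the state.
- monitor.read_state(): the state, without advancing time (a new reading comes with each control period).
- grab_frame(name): name is "scene" or "top" or "wrist"; returns a dict with "pixels" (384x512x3 uint8, red, green, blue), "range_z" (384x512 float32, m along the optical axis (not along the pixel's ray), 0 where there is no reading), "fx", "fy", "cx", "cy" (pixels), "origin" and "rotation" of the camera in the world. Camera axes: x right, y up, looking along -z (the intrinsics and any distortion apply to the point x, -y, -z); pixel columns grow to the right and rows downward; lengths in m; the calibration is good to about 2 mm. A picture is of the moment at which its call begins.
- bot.hand_in(): hands the job in, once; it reports no verdict.
Trained networks look in a picture, given as the dict that the camera call returned (one of the last four; its "shot" number tells which), for a name from the list of things; names that differ only in an ending like _2 or _b are one class to them, and where a whole thing is asked for, a point or a joint stands for the part that bears it (a point fixed in the world has none). Each returns a list of dicts, best first, with "conf" (0 to 1); they miss things now and then, are a little off and sometimes report something else, mostly with a low value. They report only what shows in the picture. A call takes as long as a camera call. They do not tell look-alikes from the thing itself.
- spotter.silhouettes(picture, thing): "region" (384x512 bool, what is visible of it) and "rect" ([left, top, width, height] in pixels, round what is visible of it).
The state is a dict: "t": time; "joints": joint angles; "joint_vel": joint speeds; "tau": joint torques, N m; "ee_pos": TCP position; "tcp_rot": TCP orientation; "wrist_force": force on the tool from outside, world axes, zero at the start; "moment": the same for the moment, N m; "gripper_width": finger opening in m.
Only numpy, scipy, OpenCV 4.12 (cv2) and the standard library are available. Lean on these libraries where they do the work, as an engineer would, in place of code of your own. Each camera call takes 0.05 s, during which the arm holds its last target. There are 200 camera calls.

## Working session

There is one attempt and no reset: what is moved stays moved. The work goes in short steps, Python scripts to look and compute and a tool call to move; the robot and the scene stay as the last step left them, time stands still between calls to the robot, and variables do not carry over. Pictures are saved under pics/ and viewed, about 8 in all and at most 12, crops included, and the job is handed in when it is done.

Besides the shell and the picture viewer there is one more tool, called after "Request:" as name(argument=value, ...), one argument or row to a line, values as JSON. drive_tool: Moves the arm, as the interface text tells. Its arguments: {"type":"object","properties":{"gripper":{"type":"array"},"slide":{"type":"array"},"roll":{"type":"array"},"squeeze":{"type":"number"}},"required":["gripper","slide","roll"]}

```bash
mkdir -p pics; ls; cat > h.py <<'E'
import numpy as np,cv2
from bench import monitor,grab_frame,bot,spotter
def pts(f,mask=None):
    z=f["range_z"];v,u=np.nonzero((z>0)&(mask if mask is not None else True))
    d=z[v,u];c=np.stack([(u-f["cx"])/f["fx"]*d,-(v-f["cy"])/f["fy"]*d,-d],1)
    return c@np.array(f["rotation"]).T+np.array(f["origin"]),u,v
def save(f,n):cv2.imwrite("pics/"+n,f["pixels"][:,:,::-1])
E
python3 - <<'E'
from h import *
s=monitor.read_state();print({k:np.round(v,4) for k,v in s.items()})
a=[]
for n in("scene","top"):
    f=grab_frame(n);a.append(f["pixels"]);print(n,{k:np.round(f[k],3) for k in f if k not in("pixels","range_z")})
    for t in("roller","buffer","knob_top","lane","grip","pad_face","pad","gate"):
        try:
            for r in spotter.silhouettes(f,t)[:3]:
                p,u,v=pts(f,r["region"]);print(n,t,round(r["conf"],2),r["rect"],np.round(np.median(p,0),3),np.round(p.max(0),3))
        except Exception as e:print(t,e)
for i,n in enumerate(("s","t")):cv2.imwrite(f"pics/{n}.png",a[i][:,:,::-1])
E
```

```text
pics
{'t': np.float64(0.0), 'joints': array([ 1.0639,  0.1591,  1.5982,  0.    ,  1.3862, -0.2101]), 'joint_vel': array([-0.0015,  0.0001, -0.0024, -0.0002,  0.0026, -0.0011]), 'tau': array([ 3.00000e-04, -3.96002e+01, -3.31432e+01, -4.00000e-04,
        8.30000e-03,  0.00000e+00]), 'ee_pos': array([0.1679, 0.5493, 0.2303]), 'tcp_rot': array([-3.000e-04,  1.479e-01,  9.890e-01, -9.000e-04]), 'wrist_force': array([-0.3307, -0.4802,  0.3342]), 'moment': array([-0.0072, -0.0284,  0.0784]), 'gripper_width': np.float64(0.0855)}
scene {'fx': np.float64(410.294), 'fy': np.float64(410.294), 'cx': np.float64(263.295), 'cy': np.float64(199.726), 'origin': array([ 1.063, -0.724,  0.922]), 'rotation': array([0.87 , 0.427, 0.116, 0.217]), 'shot': np.int64(1)}
roller matmul: Input operand 1 has a mismatch in its core dimension 0, with gufunc signature (n?,k),(k,m?)->(n?,m?) (size 4 is different from 3)
buffer matmul: Input operand 1 has a mismatch in its core dimension 0, with gufunc signature (n?,k),(k,m?)->(n?,m?) (size 4 is different from 3)
knob_top matmul: Input operand 1 has a mismatch in it
[... 1493 characters left out ...]
t operand 1 has a mismatch in its core dimension 0, with gufunc signature (n?,k),(k,m?)->(n?,m?) (size 4 is different from 3)
grip matmul: Input operand 1 has a mismatch in its core dimension 0, with gufunc signature (n?,k),(k,m?)->(n?,m?) (size 4 is different from 3)
pad_face matmul: Input operand 1 has a mismatch in its core dimension 0, with gufunc signature (n?,k),(k,m?)->(n?,m?) (size 4 is different from 3)
pad matmul: Input operand 1 has a mismatch in its core dimension 0, with gufunc signature (n?,k),(k,m?)->(n?,m?) (size 4 is different from 3)
gate matmul: Input operand 1 has a mismatch in its core dimension 0, with gufunc signature (n?,k),(k,m?)->(n?,m?) (size 4 is different from 3)
```

```bash
cat > h.py <<'E'
import numpy as np,cv2
from scipy.spatial.transform import Rotation as R
from bench import monitor,grab_frame,bot,spotter
def rot(q): return R.from_quat(np.roll(q,-1)).as_matrix()
def pts(f,mask=None):
    z=f["range_z"];v,u=np.nonzero((z>0)&(mask if mask is not None else True))
    d=z[v,u];c=np.stack([(u-f["cx"])/f["fx"]*d,-(v-f["cy"])/f["fy"]*d,-d],1)
    return c@rot(f["rotation"]).T+np.array(f["origin"]),u,v
def save(f,n):cv2.imwrite("pics/"+n,f["pixels"][:,:,::-1])
E
python3 - <<'E'
from h import *
for n in("scene","top"):
    f=grab_frame(n);save(f,n+".png");np.savez(n,**f)
    for t in("roller","buffer","knob_top","lane"):
            for r in spotter.silhouettes(f,t)[:3]:
                p,u,v=pts(f,r["region"])
                if len(p):print(n,t,round(r["conf"],2),r["rect"],np.round(np.median(p,0),3),np.round(p.max(0),3))
E
```

```text
scene roller 0.86 [270.7, 159.7, 35.3, 19.7] [0.56  0.376 0.124] [0.599 0.426 0.143]
scene roller 0.49 [301.4, 155.2, 23.0, 17.0] [0.589 0.58  0.058] [0.615 0.658 0.146]
scene buffer 0.62 [166.1, 244.5, 45.7, 42.6] [ 0.499 -0.144  0.088] [ 0.549 -0.032  0.151]
scene knob_top 0.78 [243.1, 177.8, 62.5, 78.5] [0.602 0.068 0.057] [0.627 0.4   0.147]
scene knob_top 0.25 [90.2, 144.0, 225.9, 224.1] [ 0.5   -0.097  0.07 ] [0.629 0.644 0.164]
scene lane 0.88 [91.4, 143.6, 226.9, 224.0] [ 0.499 -0.099  0.07 ] [0.626 0.646 0.164]
top roller 0.73 [178.8, 189.7, 23.7, 37.0] [0.533 0.394 0.137] [0.579 0.432 0.153]
top roller 0.71 [119.1, 190.1, 30.2, 36.3] [0.54  0.587 0.065] [0.6   0.655 0.083]
top buffer 0.76 [345.3, 207.9, 31.1, 39.7] [ 0.487 -0.132  0.08 ] [ 0.542 -0.081  0.156]
top knob_top 0.8 [199.9, 183.6, 124.3, 30.7] [0.602 0.131 0.057] [0.627 0.366 0.154]
top knob_top 0.73 [178.5, 190.7, 27.4, 34.4] [0.534 0.395 0.137] [0.58  0.432 0.153]
top lane 0.66 [200.2, 181.3, 127.4, 29.6] [0.606 0.211 0.057] [0.638 0.366 0.152]
top lane 0.62 [158.3, 182.7, 299.6, 78.1] [0.503 0.024 0.069] [0.628 0.495 0.174]
```

View pics/scene.png

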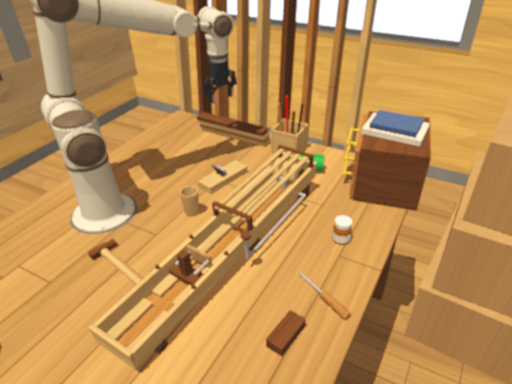

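View pics/top.png

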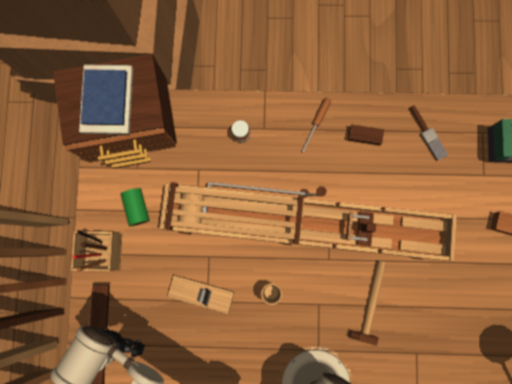

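```bash
python3 - <<'E'
from h import *
f=dict(np.load("top.npz"));p,u,v=pts(f)
m=(p[:,0]>.33)&(p[:,0]<.72)&(p[:,1]>-.5)&(p[:,1]<.56)&(p[:,2]>.035)
# lane region only: connected component
M=np.zeros((384,512),np.uint8);M[v[m],u[m]]=1
n,l,st,_=cv2.connectedComponentsWithStats(M);k=1+np.argmax(st[1:,4]);print(st[k])
m&=l[v,u]==k;q=p[m]
lo=[];hi=[]
for y in np.arange(-.40,.5,.02):
    s=q[abs(q[:,1]-y)<.01]
    if len(s)<3:continue
    a=s[np.argmin(s[:,0])];b=s[np.argmax(s[:,0])];lo.append(a);hi.append(b)
    print(np.round([y,a[0],a[2],b[0],b[2],np.median(s[:,2])],3))
print(q.min(0),q.max(0))
E
```

```text
[  160   182   297    79 13627]
[-0.4    0.396  0.086  0.538  0.08   0.075]
[-0.38   0.395  0.036  0.537  0.088  0.049]
[-0.36   0.398  0.052  0.54   0.081  0.05 ]
[-0.34   0.4    0.049  0.542  0.083  0.049]
[-0.32   0.4    0.046  0.545  0.082  0.049]
[-0.3    0.4    0.038  0.544  0.088  0.051]
[-0.28   0.405  0.05   0.547  0.084  0.05 ]
[-0.26   0.408  0.093  0.55   0.085  0.042]
[-0.24   0.407  0.04   0.549  0.091  0.041]
[-0.22   0.41   0.089  0.552  0.088  0.051]
[-0.2    0.412  0.094  0.554  0.093  0.051]
[-0.18   0.412  0.092  0.554  0.09   0.053]
[-0.16   0.415  0.097  0.557  0.087  0.076]
[-0.14   0.417  0.095  0.559  0.093  0.087]
[-0.12   0.417  0.063  0.561  0.096  0.073]
[-0.1    0.419  0.083  0.561  0.09   0.063]
[-0.08   0.422  0.1    0.564  0.09   0.062]
[-0.06   0.424  0.103  0.565  0.106  0.056]
[-0.04   0.424  0.104  0.566  0.093  0.057]
[-0.02   0.426  0.102  0.596  0.145  0.057]
[0.    0.429 0.103 0.608 0.146 0.061]
[0.02  0.429 0.087 0.605 0.143 0.058]
[0.04  0.431 0.101 0.598 0.046 0.059]
[0.06  0.434 0.099 0.601 0.047 0.147]
[0.08  0.431 0.039 0.604 0.048 0.146]
[0.1   0.434 0.051 0.603 0.048 0.097]
[0.12  0.434 0.041 0.607 0.046 0.101]
[0.14  0.439 0.055 0.609 0.048 0.102]
[0.16  0.441 0.097 0.609 0.045 0.102]
[0.18  0.443 0.11  0.611 0.047 0.103]
[0.2   0.444 0.045 0.614 0.049 0.105]
[0.22  0.446 0.079 0.614 0.05  0.105]
[0.24  0.448 0.102 0.617 0.048 0.106]
[0.26  0.45  0.111 0.619 0.05  0.106]
[0.28  0.451 0.081 0.622 0.052 0.107]
[0.3   0.453 0.098 0.621 0.053 0.108]
[0.32  0.455 0.109 0.624 0.053 0.107]
[0.34  0.456 0.07  0.626 0.06  0.108]
[0.36  0.458 0.087 0.626 0.055 0.113]
[0.38  0.46  0.113 0.602 0.112 0.14 ]
[0.4   0.461 0.06  0.604 0.11  0.144]
[0.42  0.459 0.036 0.606 0.116 0.139]
[0.44  0.461 0.057 0.609 0.158 0.156]
[0.46  0.466 0.064 0.61  0.106 0.161]
[0.48  0.468 0.08  0.609 0.114 0.118]
[ 0.39521441 -0.41997648  0.03500584] [0.6262251  0.49126351 0.17371443]
```

```bash
cat > fit.py <<'E'
from h import *
def fit(fs):
    p=np.concatenate([pts(f)[0] for f in fs])
    q=p[(p[:,0]>.38)&(p[:,0]<.64)&(p[:,1]>-.43)&(p[:,1]<.02)&(p[:,2]>.06)]
    th=.082;mid=.500
    return p,q
E
python3 - <<'E'
from h import *
from scipy.optimize import minimize
f=dict(np.load("top.npz"));g=dict(np.load("scene.npz"))
for nm,F in(("top",f),("scene",g)):
    p=pts(F)[0]
    q=p[(p[:,0]>.38)&(p[:,0]<.64)&(p[:,1]>-.43)&(p[:,1]<.5)&(p[:,2]>.03)]
    k=q[(q[:,0]>.575)&(q[:,1]<.04)&(q[:,1]>-.05)&(q[:,2]>.125)]
    print(nm,"knob",len(k),np.median(k,0),k.min(0),k.max(0))
    # wall tops: z above .075
    best=None
    for sl in np.arange(.07,.095,.001):
        c,s=np.cos(np.arctan(sl)),np.sin(np.arctan(sl))
        w=q[(q[:,2]>.075+.028*(q[:,1]+.4)-.005)&(q[:,1]<-.0)]
        X=(w[:,0]-.5)*c-w[:,1]*s
        lo,hi=np.percentile(X[X<-.0],[2,98]),np.percentile(X[(X>0)&(X<.09)],[2,98])
        h=np.histogram(X,bins=np.arange(-.1,.1,.002))[0]
        sc=(h.astype(float)**2).sum()
        if best is None or sc>best[0]:best=(sc,sl,lo,hi,h)
    print(best[1:4]);print(best[4])
    c,s=np.cos(np.arctan(best[1])),np.sin(np.arctan(best[1]))
    X=(q[:,0]-.5)*c-q[:,1]*s;Y=(q[:,0]-.5)*s+q[:,1]*c
    for y in np.arange(-.42,.0,.03):
        a=q[(abs(Y-y)<.015)&(abs(abs(X-.0)-.065)<.012)];print(round(y,2),len(a),np.round(np.percentile(a[:,2],[50,75,90,98]),4),end=' | ')
    b=q[(abs(X)<.03)&(abs(Y+.13)<.06)];top=b[b[:,2]>b[:,2].max()-.012];print("\npost",top.mean(0),top.min(0),top.max(0))
E
```

```text
top knob 89 [0.5927223  0.00291393 0.14472968] [ 0.57784518 -0.01210018  0.13370577] [0.607805   0.01816161 0.15170675]
(np.float64(0.08600000000000002), array([-0.0712395 , -0.00215559]), array([0.00215271, 0.07094276]))
[  0   0   0   0   0   0   0   0   0   0   0   0   0   0  79  92  92  84
  89  84  26   6   4   3   6   7   4   9   5   8  13  17  22  18  12  12
   7  10  10   9   7  12   7  19  21  13  16  18  18  16  16  17  19  17
  16  15   7   8  11   8   8   9   6  10  13  18  24  17  15   5   7   6
   8   6   4   7   4   2  12 153  76  88  84  88  83  22   0   0   0   1
   3   2   2   4   1   4   5   3   2]
-0.42 40 [0.0883 0.0909 0.093  0.0967] | -0.39 143 [0.0848 0.0883 0.0914 0.094 ] | -0.36 120 [0.0863 0.0901 0.0919 0.0947] | -0.33 130 [0.0856 0.0904 0.0934 0.0954] | -0.3 123 [0.0875 0.091  0.0933 0.0951] | -0.27 124 [0.0881 0.0926 0.0947 0.0975] | -0.24 129 [0.0885 0.0931 0.097  0.0987] | -0.21 126 [0.0905 0.094  0.0966 0.0993] | -0.18 126 [0.0919 0.0984 0.1031 0.1068] | -0.15 122 [0.0923 0.0953 0.0987 0.1028] | -0.12 127 [0.093  0.0966 0.0997 0.1024] | -0.09 130 [0.09
[... 867 characters left out ...]
212 [0.0742 0.088  0.0901 0.0922] | -0.39 385 [0.0716 0.0846 0.0864 0.0883] | -0.36 406 [0.0697 0.0847 0.0868 0.0886] | -0.33 396 [0.0699 0.085  0.0881 0.0895] | -0.3 370 [0.0722 0.0869 0.0892 0.0906] | -0.27 357 [0.0711 0.0874 0.0899 0.092 ] | -0.24 356 [0.0686 0.0875 0.0904 0.0923] | -0.21 307 [0.0736 0.0888 0.0919 0.0938] | -0.18 317 [0.0757 0.0912 0.0983 0.1022] | -0.15 258 [0.0799 0.0915 0.0935 0.095 ] | -0.12 211 [0.0807 0.093  0.0949 0.0962] | -0.09 189 [0.086  0.0937 0.0961 0.0981] | -0.06 216 [0.0869 0.0965 0.1035 0.107 ] | -0.03 228 [0.0788 0.0934 0.0968 0.099 ] | 
post [ 0.49295558 -0.1484405   0.14570056] [ 0.47758716 -0.16129663  0.139565  ] [ 0.50392788 -0.13347226  0.15098894]
```

Request:
drive_tool(
  gripper=[0,-1,-1,-1,-1,-1,-1,-1],
  slide=[
    [0,0,-0.01],
    [0,0,-0.01],
    [0,0,0],
    [0,0,0],
    [0,0,0],
    [0,0,0],
    [0,0,0],
    [0,0,0],
  ],
  roll=[9.7,9.7,9.7,9.7,9.7,9.7,9.7,9.7],
)

```text
t: 2.4
ee_pos: [0.1682, 0.5498, 0.2513]
tcp_rot: [0.0, 0.737, 0.676, -0.0]
wrist_force: [0.4, -0.4, -0.4]
gripper_width: -0.0002
```

Request:
drive_tool(
  gripper=[-1,-1,-1,-1,-1,-1,-1,-1,-1,-1],
  slide=[
    [-0.042,0.039,0],
    [-0.042,0.039,0],
    [-0.042,0.039,0],
    [-0.042,0.039,0],
    [-0.042,0.039,0],
    [-0.042,0.039,0],
    [-0.042,0.039,0],
    [-0.042,0.039,0],
    [-0.042,0.039,0],
    [-0.042,0.039,0],
  ],
  roll=[0,0,0,0,0,0,0,0,0,0],
)

```text
t: 3.65
ee_pos: [0.5242, 0.0982, 0.2515]
tcp_rot: [0.0, 0.735, 0.678, 0.0]
wrist_force: [1.0, 0.6, -1.0]
gripper_width: -0.0003
```

Request:
drive_tool(
  gripper=[-1,-1,-1,-1],
  slide=[
    [-0.05,0.03,0],
    [-0.05,0.02,0],
    [-0.04,0,0],
    [0,0,0],
  ],
  roll=[0,0,0,0],
)

```text
t: 4.15
ee_pos: [0.5617, -0.0463, 0.2512]
tcp_rot: [0.0, 0.736, 0.677, -0.0]
wrist_force: [0.0, 1.1, -0.4]
gripper_width: -0.0001
```

```bash
python3 - <<'E'
from h import *
f=grab_frame("wrist");save(f,"wrist1.png");np.savez("wrist1",**f);print(monitor.read_state()["ee_pos"],f["origin"])
for t in("buffer","knob_top"):
    for r in spotter.silhouettes(f,t)[:2]:
        p,u,v=pts(f,r["region"])
        if len(p):print(t,round(r["conf"],2),r["rect"],np.round(np.median(p,0),3),np.round(p.max(0),3))
E
```

```text
[ 0.56174189 -0.04463388  0.25122136] [0.56753107 0.02503383 0.39442485]
buffer 0.74 [149.7, 211.9, 94.4, 77.8] [ 0.489 -0.122  0.09 ] [ 0.542 -0.032  0.3  ]
knob_top 0.8 [276.5, 1.1, 39.0, 147.8] [0.599 0.012 0.142] [0.635 0.131 0.146]
knob_top 0.62 [66.0, 1.9, 246.6, 344.1] [0.495 0.011 0.073] [0.635 0.141 0.319]
```

View pics/wrist1.png

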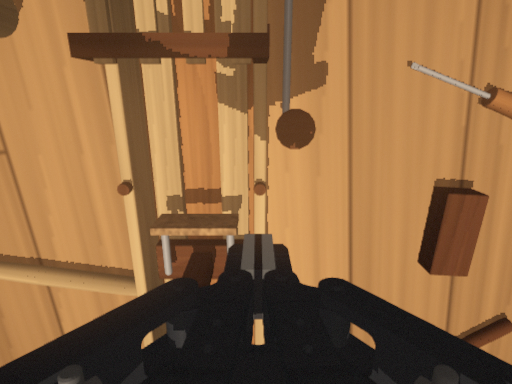

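```bash
python3 - <<'E'
from h import *
f=dict(np.load("wrist1.npz"))
def at(u,v,r,zmin,zmax):
    m=np.zeros((384,512),bool);m[v-r:v+r+1,u-r:u+r+1]=1
    p=pts(f,m)[0];p=p[(p[:,2]>zmin)&(p[:,2]<zmax)];return len(p),np.round((p.min(0)+p.max(0))/2,4),np.round(np.median(p,0),4)
print("knob",at(295,128,24,.13,.16));print("pegL",at(125,187,9,.097,.12));print("pegR",at(260,187,9,.097,.12))
print("pad",at(195,225,50,.085,.13))
def lane(p):
    x=p[0]-.5048;y=p[1]-.0387;c,s=.9964,.0847;return [x*c-y*s,x*s+y*c]
for t in((295,128,24,.13,.16),(125,187,9,.097,.12),(260,187,9,.097,.12),(195,217,6,.06,.15)):print(np.round(lane(at(*t)[1]),4),at(*t)[2])
E
```

```text
knob (1277, array([0.5952, 0.0021, 0.1417]), array([0.5949, 0.0026, 0.1433]))
pegL (246, array([ 0.4334, -0.0435,  0.1035]), array([ 0.4346, -0.0423,  0.1055]))
pegR (193, array([ 0.5625, -0.0543,  0.1033]), array([ 0.5625, -0.0517,  0.107 ]))
pad (2430, array([ 0.483 , -0.117 ,  0.1039]), array([ 0.4904, -0.09  ,  0.1027]))
[ 0.0932 -0.0288] [0.5949 0.0026 0.1433]
[-0.0642 -0.088 ] [ 0.4346 -0.0423  0.1055]
[ 0.0654 -0.0878] [ 0.5625 -0.0517  0.107 ]
[-0.0019 -0.1244] [ 0.4927 -0.0853  0.0882]
```

Request:
drive_tool(
  gripper=[-1,-1,-1,-1],
  slide=[
    [0.025,0.014,0.03],
    [0.025,0.015,0.03],
    [0,0,0.03],
    [0,0,0],
  ],
  roll=[0,0,0,0],
)

```text
t: 4.8
ee_pos: [0.5926, 0.0058, 0.1585]
tcp_rot: [-0.003, 0.734, 0.679, -0.002]
wrist_force: [0.2, 0.2, 0.3]
gripper_width: -0.0005
```

Request:
drive_tool(
  gripper=[-1,-1,-1,-1,-1],
  slide=[
    [0.001,0.002,0.02],
    [0,0,0.016],
    [0,0,0.012],
    [0,0,0.008],
    [0,0,0.003],
  ],
  roll=[0,0,0,0,0],
)

```text
t: 5.42
ee_pos: [0.5972, 0.0046, 0.1063]
tcp_rot: [-0.0, 0.735, 0.678, -0.0]
wrist_force: [-14.8, 2.1, 35.6]
gripper_width: 0.0001
```

Request:
drive_tool(
  gripper=[1,1,1,1,1,1,1,1],
  slide=[
    [0,0,-0.03],
    [-0.01,-0.03,-0.01],
    [-0.02,-0.035,0],
    [-0.03,-0.0285,0],
    [-0.04,0,0],
    [-0.04,0,0],
    [-0.017,0,0.02],
    [0,0,0.015],
  ],
  roll=[0,0,0,0,0,0,0,0],
)

```text
t: 6.42
ee_pos: [0.4901, -0.1451, 0.1061]
tcp_rot: [-0.001, 0.736, 0.677, -0.0]
wrist_force: [-1.4, 0.7, 0.4]
gripper_width: 0.0854
```

```bash
cat > look.py <<'E'
from h import *
O=np.array([.5049,.0402])
def lane(p):
    x=p[:,0]-O[0];y=p[:,1]-O[1];c,s=.9964,.0847
    Y=x*s+y*c;return np.stack([x*c-y*s,Y,p[:,2]-.0593-.028*Y],1)
def look(n,nm=None):
    t=monitor.read_state()["t"];f=grab_frame(n)
    if nm:save(f,nm)
    q=lane(pts(f)[0])
    for r in spotter.silhouettes(f,"roller")[:3]:
        p=lane(pts(f,r["region"])[0]);p=p[(p[:,2]>.045)&(p[:,2]<.085)&(abs(p[:,0])<.05)]
        if len(p)>10:print(n,round(t,3),round(r["conf"],2),r["rect"],"med",np.round(np.median(p,0),4),"z>.06 mean",np.round(p[p[:,2]>.06][:,1].mean(),4),np.round(np.percentile(p[:,1],[2,98]),4))
if __name__=="__main__":
    import sys
    s=monitor.read_state();print("tcp lane",lane(s["ee_pos"][None])[0].round(4),s["t"],s["wrist_force"].round(1),round(float(s["gripper_width"]),4))
    look("top",*sys.argv[1:2]);look("scene")
E
python3 look.py top2.png
```

```text
tcp lane [ 0.001  -0.1859  0.052 ] 6.425 [-1.4  0.7  0.4] 0.0854
top 6.425 0.59 [216.7, 196.9, 27.4, 32.5] med [-0.0011  0.233   0.0678] z>.06 mean 0.2353 [0.2047 0.2662]
scene 6.525 0.8 [249.9, 177.3, 35.4, 25.3] med [-0.0067  0.2004  0.0645] z>.06 mean 0.2106 [0.1845 0.2304]
```

Request:
drive_tool(
  gripper=[-1,-1,-1],
  slide=[
    [0,0,0],
    [0,0,0],
    [0,0,0],
  ],
  roll=[0,0,0],
  squeeze=50,
)

```text
t: 7.0
ee_pos: [0.4913, -0.1442, 0.1077]
tcp_rot: [0.0, 0.735, 0.678, 0.0]
wrist_force: [0.0, -0.5, 0.5]
gripper_width: 0.032
```

```bash
python3 look.py
```

```text
tcp lane [ 0.002  -0.1849  0.0536] 7.0 [ 0.  -0.5  0.5] 0.032
top 7.0 0.78 [252.9, 198.9, 25.5, 34.1] med [-0.0008  0.1304  0.0668] z>.06 mean 0.1304 [0.0991 0.1633]
scene 7.1 0.86 [230.5, 196.8, 37.5, 25.9] med [-0.0063  0.0938  0.0655] z>.06 mean 0.1001 [0.077  0.1218]
```

```bash
cat > sim.py <<'E'
import numpy as np
def sim(d,j0,t0,P,lag=.03,dt=.005,full=False):
    # P: list of (c0 centre at t=7.0, v0, a, meff); d: downhill row steps
    d=np.asarray(d);n=int(len(d)*.125/dt+.5);c0,v0,a,m=[np.array(x) for x in zip(*P)]
    tau=t0-7.;s=-(c0)+v0*tau+.5*a*tau**2;v=v0+a*tau   # s downhill coord = -centre
    cmd=np.interp(np.arange(1,n+1)*dt,np.arange(len(d)+1)*.125,j0+np.r_[0,np.cumsum(d)])
    b=j0;pads=[];S=[];pv=0*s
    for k in range(n):
        bo=b;b=b+(cmd[k]-b)*dt/(lag+dt);vb=(b-bo)/dt
        for _ in range(2):
            h=dt/2
            x=s-(b+.005);on=x>0
            F=np.where(on,25*x+1.*(v-vb),0);F=np.maximum(F,0)
            v=v+(a-F/m)*h;s=s+v*h
        pads.append(np.where(on,x,0));S.append(s.copy())
    pads=np.array(pads);S=np.array(S)
    return (pads,S,v) if full else (pads.max(0),S[-1],v)
E
python3 - <<'E'
from h import *;from look import lane
from sim import *
from scipy.optimize import differential_evolution,minimize
s=monitor.read_state();print(s["t"],s["gripper_width"],lane(s["ee_pos"][None])[0])
t0=s["t"]
P=[(c,v,a,m) for c in(.124,.136) for v,a in((.204,.09),(.213,.1),(.222,.105)) for m in(.42,.55)]+[(.130,.213,.1,.48)]
def cost(d):
    pm,S,v=sim(d,.085,t0,P,dt=.01)
    j=.085+np.cumsum(d);acc=np.diff(np.r_[0,d,0])
    return pm.max()*1000+50*max(0,-j.min()+.005)*100+1e3*max(0,abs(S-.195).max()-.015)+30*abs(v).max()+ .15*(acc**2).sum()*1e4/10+ 1e3*max(0,abs(acc).max()-.022)
best=differential_evolution(cost,[(-.05,.04)]*5+[(0,.04)]*9,maxiter=250,popsize=8,seed=1,tol=1e-6,polish=False)
d=np.round(best.x,3);print(best.fun,list(d),np.round(.085+np.cumsum(d),3))
for p,r in zip(P,zip(*sim(d,.085,t0,P))):print(p,np.round(r,4))
pd,S,v=sim(d,.085,t0,P,full=True);print(np.round(pd[::25,-1]*1000,1),np.round(S[::25,-1],3))
E
```

```text
7.2 0.023494808990424727 [ 0.00080107 -0.18492426  0.05361334]
15.098228668128275 [np.float64(-0.014), np.float64(-0.027), np.float64(-0.01), np.float64(0.011), np.float64(0.029), np.float64(0.024), np.float64(0.025), np.float64(0.024), np.float64(0.02), np.float64(0.009), np.float64(0.012), np.float64(0.007), np.float64(0.0), np.float64(0.011)] [0.071 0.044 0.034 0.045 0.074 0.098 0.123 0.147 0.167 0.176 0.188 0.195
 0.195 0.206]
(0.124, 0.204, 0.09, 0.42) [0.0097 0.2062 0.0009]
(0.124, 0.204, 0.09, 0.55) [0.0115 0.2087 0.0043]
(0.124, 0.213, 0.1, 0.42) [ 0.0109  0.2045 -0.0105]
(0.124, 0.213, 0.1, 0.55) [ 0.0113  0.2083 -0.0156]
(0.124, 0.222, 0.105, 0.42) [ 0.0128  0.205  -0.0275]
(0.124, 0.222, 0.105, 0.55) [ 0.0139  0.2096 -0.0295]
(0.136, 0.204, 0.09, 0.42) [0.0111 0.2078 0.027 ]
(0.136, 0.204, 0.09, 0.55) [0.0134 0.2063 0.0262]
(0.136, 0.213, 0.1, 0.42) [0.0118 0.2072 0.0016]
(0.136, 0.213, 0.1, 0.55) [0.014  0.2098 0.0106]
(0.136, 0.222, 0.105, 0.42) [ 0.0113  0.2058 -0.0101]
(0.136, 0.222, 0.105, 0.55) [ 0.0138  0.2099 -0.0081]
(0.13, 0.213, 0.1, 0.48) [ 0.0115  0.2075 -0.0061]
[ 0.   0.   0.   0.   0.   6.1 11.3  9.3  3.5  0.9  7.3  8.6  7.9  8.6] [-0.084 -0.054 -0.023  0.01   0.045  0.08   0.11   0.133  0.151  0.169
  0.187  0.199  0.207  0.209]
```

```bash
python3 - <<'E'
from sim import *
from scipy.optimize import differential_evolution
t0=7.2
P=[(c,v,a,m) for c in(.127,.133) for v,a in((.206,.092),(.211,.097),(.216,.102)) for m in(.42,.55)]+[(.130,.211,.097,.48)]
def cost(d):
    if len(d)==12:d=np.r_[d,0,0]
    w=0
    for lag in(.001,.02):
        pm,S,v=sim(d,.085,t0,P,lag=lag,dt=.0125)
        w=max(w,pm.max()*1000+500*max(0,abs(S-.195).max()-.015)+20*abs(v).max())
    j=.085+np.cumsum(d);acc=np.diff(np.r_[0,d,0])
    return w+5e3*max(0,.005-j.min())+ 8e2*(acc**2).sum()+1e3*max(0,abs(acc).max()-.022)+5e2*max(0,-d[4:].min())
best=differential_evolution(cost,[(-.04,.02)]*3+[(-.01,.04)]*9,maxiter=500,popsize=8,seed=2,tol=1e-6,polish=False)
d=np.r_[np.round(best.x,3),0,0];print(best.fun,d.tolist(),np.round(.085+np.cumsum(d),3))
for lag in(.001,.02,.04):
    pm,S,v=sim(d,.085,t0,P,lag=lag);print(lag,np.round(pm*1000,1),S.min(),S.max(),abs(v).max())
pd,S,v=sim(d,.085,t0,P,lag=.01,full=True);print(np.round(pd[::25,-1]*1000,1),np.round(S[::25,-1],3))
E
```

```text
Still running in the background as job /tmp/bash_jobs.1000/c05f137b58c3 (pid 770). You'll get a notice when it ends.
```

Edit , replacing
```

```
with
```

```

```bash
kill -- -$(cat /tmp/bash_jobs.1000/c05f137b58c3/pid); timeout 150 python3 - <<'E'
from sim import *
import time
from scipy.optimize import minimize
t0=7.2
P=[(c,v,a,m) for c in(.126,.134) for v,a in((.206,.092),(.216,.102)) for m in(.42,.55)]+[(.130,.211,.097,.48)]
d0=np.array([-.022,-.032,-.013,.026,.030,.029,.026,.022,.017,.012,.007,.003])
def rep(d):
    d=np.r_[d,0,0,0]
    print(d.tolist(),np.round(.085+np.cumsum(d),3))
    for lag in(.001,.02,.04):
        pm,S,v=sim(d,.085,t0,P,lag=lag);print(lag,np.round(pm*1000,1),S.min().round(4),S.max().round(4),abs(v).max().round(3))
    pd,S,v=sim(d,.085,t0,P,lag=.01,full=True);print(np.round(pd[::25,-1]*1000,1),np.round(S[::25,-1],3))
def cost(x):
    d=np.r_[x,0,0]
    pm,S,v=sim(d,.085,t0,P,lag=.012,dt=.0125)
    j=.085+np.cumsum(d);st=np.diff(np.r_[0,d]);
    return pm.max()*1000+.3*pm.mean()*1000+500*max(0,abs(S-.192).max()-.015)+10*abs(v).max()+5e3*max(0,.012-j.min())+2e3*max(0,-.025-st.min())+1e3*max(0,st.max()-.042)+5e2*(st[5:]**2).sum()
rep(d0);t=time.time();cost(d0);print(time.time()-t)
r=minimize(cost,d0,method="Powell",options=dict(maxfev=9000,maxiter=6),bounds=[(-.045,.04)]*3+[(0,.04)]*9)
print(r.fun,cost(d0));rep(np.round(r.x,3))
E
```

```text
[-0.022, -0.032, -0.013, 0.026, 0.03, 0.029, 0.026, 0.022, 0.017, 0.012, 0.007, 0.003, 0.0, 0.0, 0.0] [0.063 0.031 0.018 0.044 0.074 0.103 0.129 0.151 0.168 0.18  0.187 0.19
 0.19  0.19  0.19 ]
0.001 [12.  15.9  7.7 10.1 15.9 19.7 11.7 14.9 13.3] 0.1922 0.1973 0.021
0.02 [ 9.3 12.5  9.5 11.3 13.4 17.3  9.  11.8 10.3] 0.193 0.1966 0.027
0.04 [ 7.9  9.9 11.1 13.5 10.7 14.   8.7 10.2  9. ] 0.1918 0.1962 0.033
[ 0.   0.   0.   0.   0.   0.1  6.6 10.8 11.4  9.5  6.9  5.5  5.2  5.1
  3. ] [-0.085 -0.055 -0.024  0.009  0.043  0.079  0.114  0.144  0.167  0.182
  0.191  0.197  0.2    0.2    0.198]
0.0057353973388671875
15.163259851703412 23.624557941476848
[-0.025, -0.035, -0.013, 0.02, 0.03, 0.026, 0.025, 0.021, 0.016, 0.014, 0.009, 0.013, 0.0, 0.0, 0.0] [0.06  0.025 0.012 0.032 0.062 0.088 0.113 0.134 0.15  0.164 0.173 0.186
 0.186 0.186 0.186]
0.001 [ 7.9  9.3 10.2 10.8 10.  13.   8.  10.1  8.9] 0.1946 0.1993 0.049
0.02 [ 7.6  9.1 12.2 13.3  8.7 10.2  8.8  9.6  8.6] 0.1944 0.1988 0.043
0.04 [ 9.6 11.2 14.7 16.1  7.2  8.9 11.2 12.3 10.8] 0.1912 0.1978 0.044
[0.  0.  0.  0.  5.5 6.6 7.  5.  4.5 6.4 6.6 7.4 1.8 6.9 8. ] [-0.085 -0.055 -0.024  0.009  0.042  0.073  0.099  0.122  0.143  0.161
  0.175  0.185  0.192  0.198  0.199]bash: kill: (-770) - No such process
```

Request:
drive_tool(
  gripper=[-1,-1,-1],
  slide=[
    [0.025,0,-0.0007],
    [0.035,0,-0.001],
    [0.013,0,-0.0004],
  ],
  roll=[0,0,0],
)

```text
t: 7.58
ee_pos: [0.4962, -0.0707, 0.11]
tcp_rot: [-0.0, 0.735, 0.678, -0.001]
wrist_force: [-5.7, -2.1, 4.6]
gripper_width: 0.0232
```

```bash
python3 - <<'E'
from look import *
s=monitor.read_state();print(s["t"],lane(s["ee_pos"][None])[0].round(4),s["wrist_force"].round(1),s["gripper_width"],s["joint_vel"].round(3))
E
```

```text
7.575 [ 0.0008 -0.1112  0.0538] [-5.7 -2.1  4.6] 0.023225391216611085 [ 0.186 -0.019  0.015 -0.01   0.001  0.194]
```

Request:
drive_tool(
  gripper=[-1,-1,-1,-1,-1,-1,-1,-1,-1,-1],
  slide=[
    [-0.02,0,0.0006],
    [-0.03,0,0.0008],
    [-0.026,0,0.0007],
    [-0.025,0,0.0007],
    [-0.021,0,0.0006],
    [-0.016,0,0.0005],
    [-0.014,0,0.0004],
    [-0.01,0,0.0003],
    [-0.007,0,0.0002],
    [-0.004,0,0.0001],
  ],
  roll=[0,0,0,0,0,0,0,0,0,0],
)

```text
t: 8.82
ee_pos: [0.4816, -0.244, 0.1047]
tcp_rot: [-0.002, 0.735, 0.678, -0.001]
wrist_force: [-7.6, 2.5, 5.4]
gripper_width: 0.0231
```

Request:
drive_tool(
  gripper=[-1],
  slide=[
    [-0.002,0,0],
  ],
  roll=[0],
)

```text
t: 8.95
ee_pos: [0.4815, -0.2458, 0.1047]
tcp_rot: [-0.002, 0.735, 0.678, -0.001]
wrist_force: [-7.9, 2.4, 4.9]
gripper_width: 0.0232
```

```bash
python3 look.py top3.png; python3 - <<'E'
from h import *
save(grab_frame("scene"),"scene3.png")
a=cv2.imread("pics/top3.png")[150:290,200:470];b=cv2.imread("pics/scene3.png")[130:330,80:330]
cv2.imwrite("pics/c3.png",np.vstack([cv2.resize(a,(700,290)),cv2.resize(b,(700,300))[:, :]]))
E
```

```text
tcp lane [ 0.0009 -0.287   0.0534] 8.95 [-7.9  2.4  4.9] 0.0232
top 8.95 0.93 [357.6, 207.7, 27.1, 42.3] med [ 0.     -0.1925  0.0662] z>.06 mean -0.1961 [-0.2283 -0.1645]
top 8.95 0.52 [159.1, 185.7, 296.6, 75.9] med [0.0078 0.1937 0.0822] z>.06 mean 0.1896 [-0.2744  0.4448]
scene 9.05 0.65 [164.3, 252.4, 42.5, 34.6] med [ 0.0092 -0.206   0.0659] z>.06 mean -0.2016 [-0.2284 -0.1739]
```

View pics/c3.png

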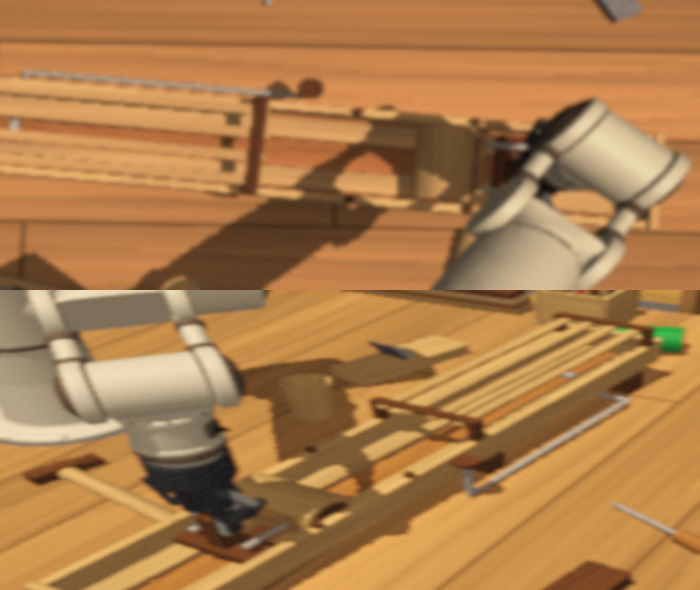

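Request:
drive_tool(
  gripper=[-1,-1,-1,-1,-1,-1,-1,-1,-1,-1],
  slide=[
    [0,0,0],
    [0,0,0],
    [0,0,0],
    [0,0,0],
    [0,0,0],
    [0,0,0],
    [0,0,0],
    [0,0,0],
    [0,0,0],
    [0,0,0],
  ],
  roll=[0,0,0,0,0,0,0,0,0,0],
)

```text
t: 10.45
ee_pos: [0.4815, -0.246, 0.1046]
tcp_rot: [-0.001, 0.735, 0.678, -0.001]
wrist_force: [-8.3, 1.0, 4.5]
gripper_width: 0.0236
```

```bash
python3 look.py
```

```text
tcp lane [ 0.0009 -0.2871  0.0534] 10.45 [-8.3  1.   4.5] 0.0236
top 10.45 0.81 [357.5, 205.7, 27.9, 44.1] med [-0.0004 -0.1925  0.066 ] z>.06 mean -0.196 [-0.2274 -0.1645]
scene 10.55 0.61 [166.4, 252.5, 39.7, 34.0] med [ 0.0115 -0.2059  0.066 ] z>.06 mean -0.2015 [-0.2288 -0.1757]
```

Request:
drive_tool(
  gripper=[-1,-1,-1,-1,-1,-1,-1,-1,-1,-1],
  slide=[
    [0,0,0],
    [0,0,0],
    [0,0,0],
    [0,0,0],
    [0,0,0],
    [0,0,0],
    [0,0,0],
    [0,0,0],
    [0,0,0],
    [0,0,0],
  ],
  roll=[0,0,0,0,0,0,0,0,0,0],
)

```text
t: 11.9
ee_pos: [0.4815, -0.246, 0.1047]
tcp_rot: [-0.001, 0.735, 0.678, -0.001]
wrist_force: [-6.9, 0.9, 4.6]
gripper_width: 0.0235
```

Request:
drive_tool(
  gripper=[-1,-1,-1,-1,-1,-1,-1,-1,-1,-1],
  slide=[
    [0,0,0],
    [0,0,0],
    [0,0,0],
    [0,0,0],
    [0,0,0],
    [0,0,0],
    [0,0,0],
    [0,0,0],
    [0,0,0],
    [0,0,0],
  ],
  roll=[0,0,0,0,0,0,0,0,0,0],
)

```text
t: 13.15
ee_pos: [0.4814, -0.246, 0.1047]
tcp_rot: [-0.001, 0.735, 0.678, -0.001]
wrist_force: [-8.5, 0.9, 4.5]
gripper_width: 0.0234
```

```bash
python3 look.py
```

```text
tcp lane [ 0.0009 -0.2872  0.0534] 13.15 [-8.5  0.9  4.5] 0.0234
top 13.15 0.89 [358.5, 209.2, 26.2, 40.0] med [-0.0002 -0.192   0.0664] z>.06 mean -0.1958 [-0.2263 -0.1643]
top 13.15 0.49 [159.7, 186.6, 297.3, 73.3] med [0.008  0.1936 0.0822] z>.06 mean 0.1868 [-0.2738  0.4457]
scene 13.25 0.62 [166.7, 253.5, 37.8, 34.3] med [ 0.0089 -0.207   0.0657] z>.06 mean -0.2019 [-0.2286 -0.1778]
```

Request:
drive_tool(
  gripper=[-1,-1,-1,-1,-1,-1,-1,-1,-1,-1],
  slide=[
    [-0.002,0,0],
    [-0.004,0,0.0001],
    [-0.005,0,0.0001],
    [-0.005,0,0.0001],
    [-0.005,0,0.0002],
    [-0.005,0,0.0001],
    [-0.005,0,0.0001],
    [-0.005,0,0.0002],
    [-0.004,0,0.0001],
    [-0.002,0,0.0001],
  ],
  roll=[0,0,0,0,0,0,0,0,0,0],
)

```text
t: 14.6
ee_pos: [0.478, -0.2876, 0.1034]
tcp_rot: [-0.002, 0.735, 0.678, -0.001]
wrist_force: [-7.8, 2.5, 4.8]
gripper_width: 0.0234
```

```bash
python3 look.py
```

```text
tcp lane [ 0.0009 -0.3289  0.0533] 14.6 [-7.8  2.5  4.8] 0.0234
top 14.6 0.88 [371.5, 209.1, 26.6, 40.1] med [ 0.0004 -0.2324  0.0659] z>.06 mean -0.2369 [-0.2684 -0.2051]
scene 14.7 0.72 [153.6, 262.5, 44.9, 37.2] med [ 0.0054 -0.2489  0.0652] z>.06 mean -0.2432 [-0.2697 -0.2141]
```

Request:
drive_tool(
  gripper=[-1,-1,-1,-1,-1,-1,-1,-1,-1,-1],
  slide=[
    [-0.002,0,0],
    [-0.004,0,0.0001],
    [-0.005,0,0.0001],
    [-0.005,0,0.0002],
    [-0.005,0,0.0001],
    [-0.005,0,0.0001],
    [-0.009,0,0.0003],
    [-0.014,0,0.0004],
    [-0.014,0,0.0004],
    [-0.008,0,0.0002],
  ],
  roll=[0,0,0,0,0,0,0,0,0,0],
)

```text
t: 16.05
ee_pos: [0.472, -0.3587, 0.1012]
tcp_rot: [-0.002, 0.735, 0.678, -0.001]
wrist_force: [-7.5, 2.4, 4.4]
gripper_width: 0.0234
```

Request:
drive_tool(
  gripper=[-1,-1,-1,-1,-1,-1],
  slide=[
    [-0.002,0,0],
    [0,0,0],
    [0,0,0],
    [0,0,0],
    [0,0,0],
    [0,0,0],
  ],
  roll=[0,0,0,0,0,0],
)

```text
t: 16.8
ee_pos: [0.4718, -0.3607, 0.1012]
tcp_rot: [-0.002, 0.735, 0.678, -0.001]
wrist_force: [-8.5, 0.5, 3.4]
gripper_width: 0.0236
```

```bash
python3 look.py; python3 - <<'E'
from h import *
a=grab_frame("wrist")["pixels"];b=grab_frame("scene")["pixels"][220:384,60:260]
cv2.imwrite("pics/c4.png",np.hstack([a[:,:,::-1],cv2.resize(b,(288,384))[:,:,::-1]]))
E
```

```text
tcp lane [ 0.001  -0.4023  0.0531] 16.8 [-8.5  0.5  3.4] 0.0236
top 16.8 0.77 [387.8, 212.8, 28.0, 40.9] med [-0.0006 -0.2829  0.0628] z>.06 mean -0.2874 [-0.3174 -0.2564]
scene 16.9 0.85 [134.0, 275.3, 50.7, 36.5] med [ 0.0011 -0.2996  0.0612] z>.06 mean -0.2909 [-0.3204 -0.2638]
```

View pics/c4.png

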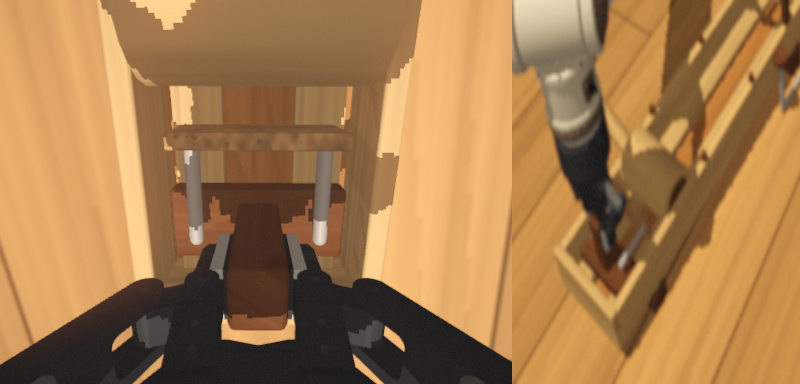

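Request:
drive_tool(
  gripper=[1,1,1,1,1,1,1,1,1,1],
  slide=[
    [0,0,0],
    [0,0,0],
    [0,0,0],
    [0,0,0],
    [0,0,0],
    [0,0,0],
    [0,0,-0.02],
    [0,0,-0.04],
    [0,0,-0.04],
    [0,0,-0.03],
  ],
  roll=[0,0,0,0,0,0,0,0,0,0],
)

```text
t: 18.35
ee_pos: [0.4742, -0.3612, 0.2355]
tcp_rot: [0.002, 0.735, 0.678, -0.0]
wrist_force: [-0.1, 0.2, 1.0]
gripper_width: 0.0853
```

```bash
python3 look.py top5.png; python3 - <<'E'
from look import *
f=grab_frame("wrist");save(f,"w5.png")
q=lane(pts(f)[0]);b=q[(abs(q[:,0])<.04)&(q[:,1]<-.28)&(q[:,1]>-.44)&(q[:,2]>.086)&(q[:,2]<.1)];print("post",b.mean(0))
f=grab_frame("scene");q=lane(pts(f)[0]);k=q[(abs(q[:,0]-.093)<.02)&(abs(q[:,1]+.03)<.02)&(q[:,2]>.03)];print("knob z",np.percentile(k[:,2],[50,95]))
a=cv2.imread("pics/top5.png");cv2.imwrite("pics/c5.png",np.hstack([cv2.resize(a,(512,384)),cv2.resize(cv2.imread("pics/w5.png"),(288,216))[:216].repeat(1,0) if 0 else cv2.copyMakeBorder(cv2.resize(cv2.imread("pics/w5.png"),(288,216)),0,168,0,0,0)]))
E
```

```text
tcp lane [ 0.0034 -0.4026  0.1875] 18.35 [-0.1  0.2  1. ] 0.0853
top 18.35 0.6 [385.3, 211.4, 27.2, 43.0] med [-1.000e-04 -2.829e-01  6.260e-02] z>.06 mean -0.2873 [-0.3177 -0.2562]
scene 18.45 0.91 [135.1, 276.0, 48.6, 34.4] med [ 0.0015 -0.3004  0.0612] z>.06 mean -0.2913 [-0.3203 -0.2656]
post [ 0.00044095 -0.40264348  0.09353079]
knob z [0.04691639 0.04914199]
```

View pics/c5.png

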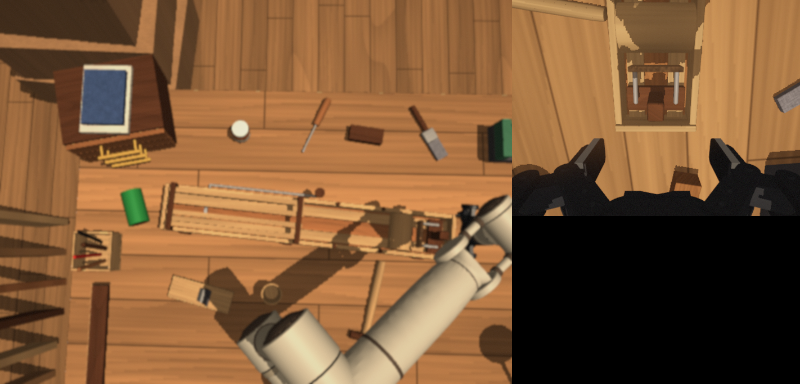

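Blank bedded at (400,227) in the top view; buffer at (432,232) below it with a gap; knob down at (320,192); everything else unmoved.

```bash
python3 -c "
from bench import bot;print(bot.hand_in())"
```

```text
the job is handed in; nothing more can be done
None
```

The job is done and handed in, at about 18.5 s on the clock; handing in reports no verdict.

- **Gate:** I pushed the knob down to its stop. Its top was last measured at 47–49 mm above the running surface, against 48 mm for fully down.
- **Catch:** I took the buffer by its post, drew it a little uphill, then ran it ahead of the blank and slowed down gradually. The blank came to rest at lane y ≈ -196 mm, between the pegs. It stayed there, unchanged in the images, from t = 8.95 to 13.15 s.
- **Cradle:** I eased the blank down into the cradle. Its centre measured y ≈ -287 to -291 mm, and its top sat about 3–4 mm lower than on the lane, so it is bedded.
- **Buffer:** It stands at about joint 0.302, with the pad roughly 17 mm clear of the blank. The gripper is open and raised and touches nothing. Nothing else on the bench looks moved in the last top view.

**Not measured:** I could not measure the pad during the catch itself. A model fitted to the measured roll predicted it would press in about 9 mm at most, with worst cases up to about 13 mm, against the 14 mm limit. At rest I measured about 4 mm.

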